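# Press a storage tube into the V-nest of the check fixture

### The job

Take the long lidded storage tube off its cardboard pad and lay it in the spring-mounted V-nest of the check fixture, with its plain base up against the end plate and its lid hanging out at the open end. Then push the tube straight down, so that both sides of the V share the load, until the nest rests on its bump stops, and finish while still holding it pressed there: do not let go or let it come up, and do not crush it. Leave the short tube, the tape roll and the small carton where they are.

Things in the scene. Friction and masses are not known exactly. Their poses are not given: they have to be found in the camera images.
- tube: the long storage tube, grey plastic, closed, rigid, 35 to 70 g, lying level: barrel 40 mm in diameter from x = -58 mm (flat plain base) to +60 mm, then the lid, 45 mm in diameter, 12 mm thick, with a small thumb tab on its rim, to x = +72 mm. Origin on the barrel's axis, 29 mm above the bench at the start; x runs along the axis towards the lid, z up at the start
- lid_end (a point): centre of the outer face of the long tube's lid (tube x = +72 mm)
- pad (a point): middle of the top of the long tube's fixed cardboard pad, 148 x 80 mm, 4 mm thick; x along the tube. The barrel lies on two low ridges of the pad: tops 12 mm above the bench, outer faces 15 mm to each side of the tube's axis
- seat (a point): where the tube's origin comes when fully seated in the V-nest, base on the end plate; moves down with the nest, 72 mm above the bench when the nest is up. x runs along the V towards the open end, where the lid goes; z up. The nest plate, 150 x 90 mm, has its top 34 mm below this point; below it is a fixed steel base, 170 x 110 mm
- end_plate (a point): centre of the tube's base when seated: on the face of the nest's end plate, 58 mm from the seat along -x. The plate is 56 mm wide, 6 mm thick, and reaches 13 mm above the seated axis; axes as seat
- nest (a joint): how far the nest is pressed down, in m: 0 up (its rest, also with the tube lying in it), 0.008 on its bump stops. It takes about 2 N of downward push on the tube to start and about 8 N to hold it on the stops
- vee_left: the left (y > 0) sides of the V, steel, at 45 degrees; origin and axes as seat. The V stands as two saddles, at x = -50 to -28 mm and +28 to +50 mm, reaching 33 mm out from the axis and up to 1 mm below the seated axis; the 56 mm gap between them is free for fingers down to the nest plate
- vee_right: the right (y < 0) sides of the V, mirror image of the left; origin and axes as seat
- short_tube: bystander: a shorter tube, same make, barrel 40 mm in diameter and 70 mm long (x = -35 to +35 mm) with a 12 mm thick, 45 mm lid towards +x; origin on its axis; lying on its own pad
- tape_roll: bystander: roll of packing tape lying flat, 80 mm in diameter, 40 mm high, origin at the centre of its underside
- carton: bystander: small closed carton, 70 x 90 x 55 mm, origin at the centre of its underside
There are look-alikes about, which are no part of the job. Leave any green look-alike of the part that bears seat alone.

How it is judged:
By the outcome, as a careful person would: the job done as asked, in the order asked, and still so for the second after the job is handed in, while the arm keeps its last pose, push and grip.
It also fails if it takes over 54 s, if anything falls off the work surface, if the arm or the gripper's body presses on something with over 40 N, if the wrist force passes 120 N, or if a joint passes its speed limit or range.

### The arm

A 7-joint arm with a two-finger parallel gripper is mounted at the origin on the work surface. World frame = base frame: x ahead of the robot, y to its left, z up, the work surface at z = 0. Lengths are in m, angles in rad, forces in N, time in s.
With the tool pointing down it reaches from about 0.425 to 0.925 m from the base axis. Payload 6.8 kg.
Tool frame: the origin (TCP) lies at the very end of the fingers, on their centre line; the grasp point (between the pads) lies bot.grip_point_offset behind it (bot.grip_point_offset is the distance from the TCP to the grasp point, in m); z points along the fingers, y is the line along which they close (so a half turn about z gives the same grasp; the last joint's range is limited). The gripper opens to 85 mm and grips with 20 to 120 N. Pads are 22 mm wide; open, the fingers measure 114 mm over their backs; the gripper's body (76 mm by 85 mm) begins 54 mm behind the grasp point. The pads swing forward as they close: fully open they stand 13 mm farther back than shut.
Start: joints at [-0.108, 0.477, 0.022, 1.555, -0.011, 1.109, -0.083], TCP at [0.675, 0, 0.202] pointing down, gripper open.
Joint ranges: [-2.96, 2.96], [-0.34, 2.1], [-1.41, 1.46], [0.24, 2.44], [-1.37, 4.51], [0.17, 1.92], [-2.96, 2.96]. Speed limits (rad/s): [2.39, 2.39, 3.14, 3.14, 3.14, 3.14, 3.14].

### API

Orientations are given as a unit quaternion [w, x, y, z].
In Python, from station import bot, imaging gives the robot as it stands. The module is installed in compiled form; this text tells all that it offers.
- The arm moves only by the tool carry_out, never from a script. Its argument "targets" is one flat list of numbers, 5 for each row, row after row: the closure in counts, from 0 (fully open) to 255 (shut), then the shift along the world's x, y, z in mm, then the turn about the world's z in degrees. A call has 1 to 20 rows; each row shifts and turns the commanded pose from where the row before left it; what a row does not reach is not made up. A row lasts 1/10 s, in which the tool goes at most 50 mm and 8.59 degrees, less where a joint would pass 70% of its speed; a pose out of reach is approached as far as the arm can. A call is refused whole if a number of a shift passes 50 or a number of a turn 8.59, either way. A call with a gripper value outside its range is refused whole. The fingers move at their own pace and stop on an object; "newtons" is the grip in N (left out, the last holds). Time passes only in rows, so rows that do not move let the fingers close. It gives the time, the measured TCP pose, the force, the opening and the grip force at its end, in the units of the state.
- bot.get_obs(): the state, without advancing time (a new reading comes with each control period).
- imaging.read_camera(name): name is "scene" or "side" or "wrist"; returns a dict with "frame" (480x640x3 uint8, red, green, blue), "fov_y" (degrees; the focal length in pixels is half the picture's height over the tangent of half this angle, whatever the lens; pixels are square), "cx", "cy" (the principal point, pixels), "k1" (the pictures are not rectified: a ray, as slopes to the right and down, at radius r is drawn at 1 + k1 r^2 times it, then the intrinsics apply), "pose" (4x4, takes a point from camera to world coordinates); the wrist camera has in their place "tool_from_camera" (4x4, takes a point from camera to tool coordinates, whose origin is the TCP and whose axes are the flange's). Camera axes: x right, y up, looking along -z (the intrinsics and any distortion apply to the point x, -y, -z); pixel columns grow to the right and rows downward; lengths in m; the calibration is good to about 2 mm. A picture is of the moment at which its call begins: read the wrist's pose just before it. There is no depth.
- bot.hand_in(): hands the job in; it is judged then, once.
The state is a dict: "t": time; "q": joint angles; "joint_vel": joint speeds; "joint_torque": joint torques, N m; "eef_pos": TCP position; "tool_rot": TCP orientation; "contact_force": force on the tool from outside, world axes, zero at the start; "torque": the same for the moment, N m; "gripper_width": opening from 0.0 (shut) to 1.0 (fully open); "grasp_force": force on a finger pad.
Only numpy, scipy, OpenCV 4.12 (cv2) and the standard library are available. Lean on these libraries where they do the work, as an engineer would, in place of code of your own. Each camera call takes 0.05 s, during which the arm holds its last target. There are 200 camera calls.

## Working session

There is one attempt and no reset: what is moved stays moved. The work goes in short steps, Python scripts to look and compute and a tool call to move; the robot and the scene stay as the last step left them, time stands still between calls to the robot, and variables do not carry over. Pictures are saved under pics/ and viewed, at most 12 in all, crops included, and the job is handed in when it is done.

Besides the shell and the picture viewer there is one more tool, called after "Request:" in YAML: its name, and indented under it one key for each argument. carry_out: Moves the arm, as the interface text tells. Its arguments: {"type":"object","properties":{"targets":{"type":"array","items":{"type":"number"}},"newtons":{"type":"number"}},"required":["targets"]}

```bash
mkdir -p pics
cat > h.py <<'E'
import numpy as np, cv2
from station import bot, imaging
from scipy.spatial.transform import Rotation as R
def cam(n):
    o=bot.get_obs(); c=imaging.read_camera(n)
    if 'pose' not in c:
        T=np.eye(4); q=o['tool_rot']; T[:3,:3]=R.from_quat([q[1],q[2],q[3],q[0]]).as_matrix(); T[:3,3]=o['eef_pos']
        c['pose']=T@c['tool_from_camera']
    c['pose']=np.array(c['pose']); return c
def K(c):
    f=240/np.tan(np.radians(c['fov_y'])/2); return np.array([[f,0,c['cx']],[0,f,c['cy']],[0,0,1.]]),np.array([c['k1'],0,0,0.])
def ray(c,uv):
    k,d=K(c); p=cv2.undistortPoints(np.array([[uv]],float),k,d)[0,0]
    return c['pose'][:3,3],c['pose'][:3,:3]@np.array([p[0],-p[1],-1])
def atz(c,uv,z):
    o,d=ray(c,uv); return o+d*(z-o[2])/d[2]
def proj(c,P):
    k,d=K(c); X=(np.atleast_2d(P)-c['pose'][:3,3])@c['pose'][:3,:3]*[1,-1,-1]
    return cv2.projectPoints(X,np.zeros(3),np.zeros(3),k,d)[0][:,0]
def tri(a,b):
    (o1,d1),(o2,d2)=a,b; s=np.linalg.lstsq(np.c_[d1,-d2],o2-o1,rcond=None)[0]
    p,q=o1+s[0]*d1,o2+s[1]*d2; return (p+q)/2,np.linalg.norm(p-q)
E
cat > s1.py <<'E'
from h import *
import pickle
C={n:cam(n) for n in('scene','side','wrist')}
pickle.dump(C,open('c0.pkl','wb'))
for n in C: cv2.imwrite(f'pics/{n}0.png',C[n]['frame'][:,:,::-1]); print(n,C[n]['pose'][:3].round(3).tolist(),C[n]['fov_y'],C[n]['k1'])
o=bot.get_obs(); print(o, bot.grip_point_offset)
E
python3 s1.py
```

```text
scene [[-0.456, -0.604, 0.653, 1.325], [0.89, -0.312, 0.332, 0.392], [0.003, 0.733, 0.68, 0.876]] 53.42779346985616 -0.08724703605021658
side [[0.764, 0.35, -0.542, -0.046], [-0.645, 0.425, -0.635, -0.745], [0.008, 0.835, 0.55, 0.726]] 45.898971270762914 -0.004805154541763691
wrist [[1.0, -0.0, 0.003, 0.675], [-0.0, 0.964, 0.266, 0.067], [-0.003, -0.266, 0.964, 0.373]] 64.25419256200573 -0.0397079106271719
{'t': 0.15, 'q': array([-0.10810065,  0.47765667,  0.02235628,  1.55619248, -0.01151675,
        1.10932257, -0.08311772]), 'joint_vel': array([-3.53257826e-04, -2.02226619e-04,  2.63154919e-03, -3.09765359e-03,
       -5.04002514e-04,  4.21342631e-05,  4.97701525e-04]), 'joint_torque': array([ 1.55385478e-03, -5.96924365e+01,  1.60940632e+00, -2.81490952e+01,
        1.26662746e-02,  6.56643446e-03,  5.58682734e-05]), 'eef_pos': array([ 6.74503568e-01, -9.05925359e-06,  2.00831591e-01]), 'tool_rot': array([-4.79263438e-04,  7.07111886e-01,  7.07101304e-01, -5.44633972e-04]), 'contact_force': array([-0.06970539, -0.12375892,  0.50712053]), 'torque': array([-0.00257654,  0.00643175,  0.05048225]), 'grasp_force': 0.0, 'gripper_width': 1.0017817874105746} 0.0187
```

View pics/scene0.png

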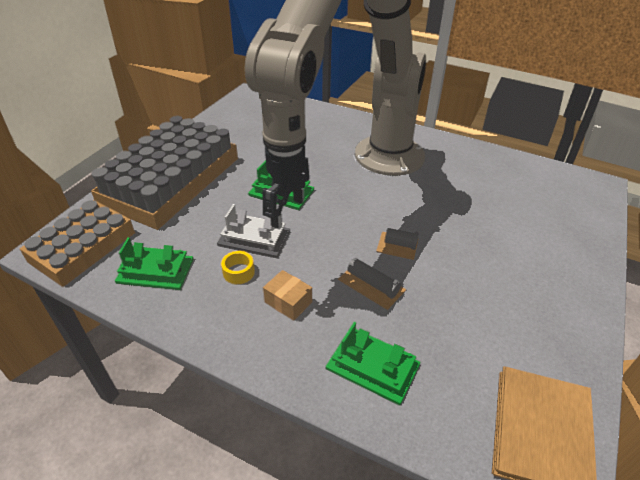

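View pics/side0.png

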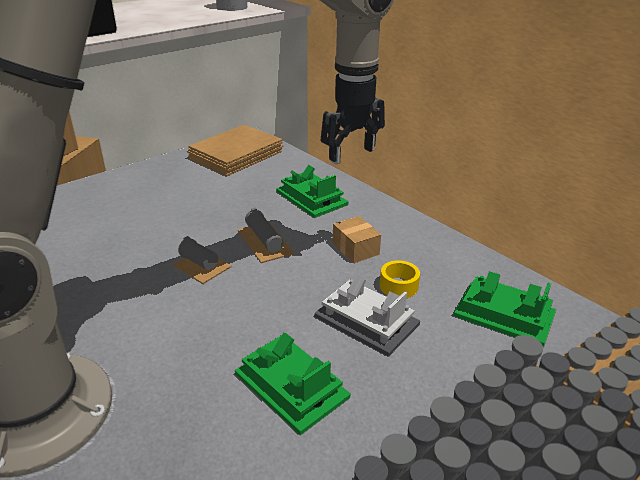

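Candidates for the tube: long at scene (375,278), shorter at (400,240), plus upright tubes in trays (165,165) and (80,235). Nests: grey/white at (255,232); green at (155,262), (375,362) and (282,188), to be left alone. I choose the grey nest and the (375,278) tube, and check both in close crops.

Run:
```python
import cv2,numpy as np
a=cv2.imread('pics/scene0.png');b=cv2.imread('pics/side0.png')
f=lambda im,x,y:cv2.resize(im[y:y+75,x:x+100],None,fx=4,fy=4,interpolation=cv2.INTER_CUBIC)
cv2.imwrite('pics/crop1.png',np.vstack([np.hstack([f(a,330,230),f(b,220,195)]),np.hstack([f(a,205,190),f(b,315,275)])]))
```

```text
(no output)
```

View pics/crop1.png

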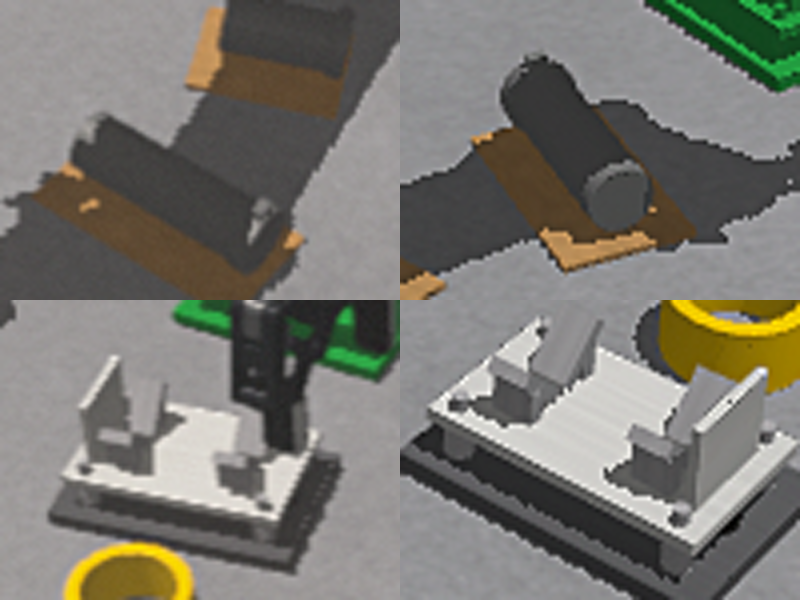

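Top: the long tube on its pad (scene ~(375,278), side ~(263,230)), and the shorter one behind it. Bottom: the grey nest, with the end plate at scene-left/side-right. I work out rough positions.

```bash
cat > s2.py <<'E'
from h import *
import pickle
C=pickle.load(open('c0.pkl','rb'));a,b=C['scene'],C['side']
for n,c,uv,z in [('nest L',a,(220.75,233.75),.038),('nest FR',a,(274.2,245),.038),
 ('nest side left',b,(322,302),.038),('bottom',b,(388.25,336.75),.038),('right',b,(413.75,310),.038),('top',b,(350,279.5),.038),
 ('pad scene left',a,(338.75,278),.004),('pad side near',b,(262,262.5),.004),('pad side right',b,(293.75,254),.004),('pad side left',b,(238.25,229.25),.004),
 ('disc near side',b,(220+54,195+49),.029),('far end side',b,(220+34,195+21),.029),
 ('scene left end top',a,(330+26,230+28.5),.049),('scene right end top',a,(330+66,230+50),.049)]:
    print(n,(atz(c,uv,z)*1000).round(0))
E
python3 s2.py
```

```text
nest L [ 616. -242.   38.]
nest FR [589. -96.  38.]
nest side left [ 498. -122.   38.]
bottom [ 526. -267.   38.]
right [ 614. -248.   38.]
top [ 586. -104.   38.]
pad scene left [587.  86.   4.]
pad side near [511.  94.   4.]
pad side right [584.  75.   4.]
pad side left [546. 239.   4.]
disc near side [553. 105.  29.]
far end side [587. 231.  29.]
scene left end top [548. 112.  49.]
scene right end top [570. 224.  49.]
```

View pics/wrist0.png

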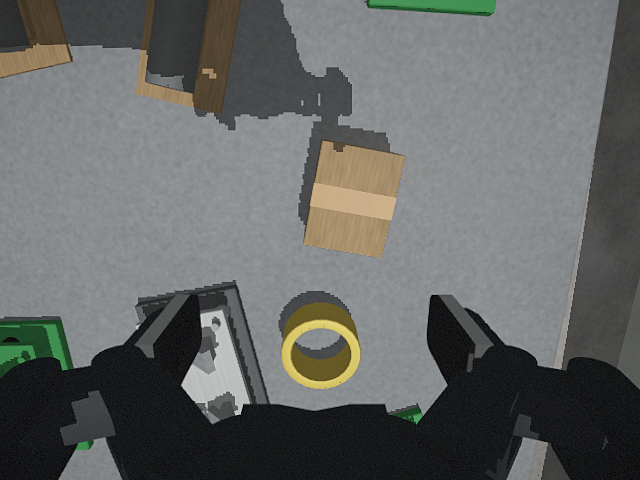

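The wrist view shows the tube's near end at (175,75), the carton at (350,200), the tape roll at (320,350) and the nest lower left. Now a move to look at the tube from above.

Request:
carry_out:
  targets: [0, -32, 23, 0, -5, 0, -32, 23, 0, -5, 0, -32, 23, 0, -4, 0, -30, 23, 0, 0, 0, 0, 0, 0, 0, 0, 0, 0, 0, 0]
  newtons: 30

```text
t: 0.75
eef_pos: [0.5486, 0.0926, 0.2018]
tool_rot: [0.0, 0.787, 0.616, 0.0]
contact_force: [0.9, -0.9, 0.3]
gripper_width: 1.002
grasp_force: 0.0
```

```bash
cat > look.py <<'E'
from h import *
import pickle,sys
n=sys.argv[1]; c=cam('wrist'); pickle.dump(c,open(n+'.pkl','wb'))
x,y,w,h,s=map(int,sys.argv[2:7])
cv2.imwrite(f'pics/{n}.png',cv2.resize(c['frame'][y:y+h,x:x+w,::-1],None,fx=s,fy=s,interpolation=cv2.INTER_CUBIC))
o=bot.get_obs(); print(o['t'],o['eef_pos'],o['tool_rot'])
E
python3 look.py w1 170 0 300 270 2
```

```text
0.8 [0.54939885 0.09160447 0.201767  ] [2.88363171e-04 7.88020995e-01 6.15648280e-01 1.52570707e-04]
```

View pics/w1.png

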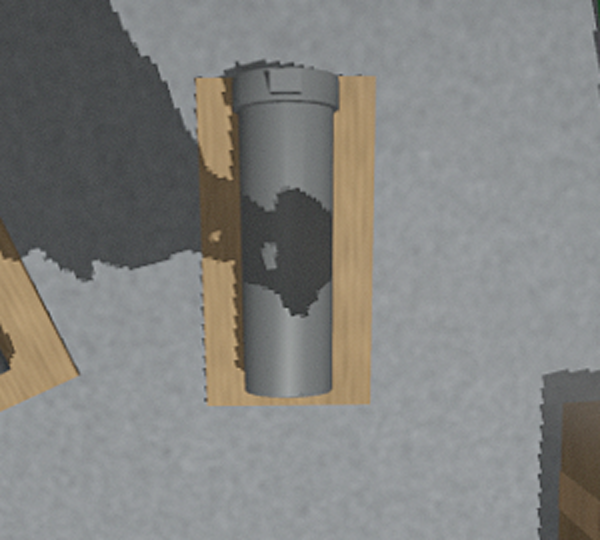

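The lid, with its thumb tab, is at the top of the crop (row ~68) and the plain base at the bottom (row ~396); barrel edges are 237/334 at row 110 and 245/331 at row 385. The lid already points the right way, so no flip is needed.

```bash
cat > s3.py <<'E'
from h import *
import pickle
c=pickle.load(open('w1.pkl','rb')); f=lambda u,v:(170+u/2,v/2)
P=[atz(c,f(*p),z) for p,z in [((285.5,110),.029),((288,385),.029),((288,396),.049),((285,68),.0515),((197,77),.004),((375,75),.004),((208,404),.004),((370,404),.004)]]
for p in P: print((p*1000).round(1))
d=P[0]-P[1]; d/=np.linalg.norm(d); print('axis deg',np.degrees(np.arctan2(d[1],d[0])),'len',(P[3]-P[2])@d)
for q,x in((P[2],-.058),(P[3],.072)): 
    s=(q-P[1])@d; print('origin',P[1]+d*(s-x))
print('pad mid',np.mean(P[4:],0))
z=bot.get_obs()['tool_rot']; print('tool y', R.from_quat([z[1],z[2],z[3],z[0]]).as_matrix()[:,1])
E
python3 s3.py
```

```text
[578.9 217.2  29. ]
[552.  104.5  29. ]
[551.7 103.   49. ]
[581.5 228.   51.5]
[545.  244.3   4. ]
[621.9 226.1   4. ]
[510.7 101.    4. ]
[587.9  81.9   4. ]
axis deg 76.60874151340242 len 0.12859039698953093
origin [0.56511462 0.15937444 0.029     ]
origin [0.56478816 0.15800316 0.029     ]
pad mid [0.56639314 0.16331131 0.004     ]
tool y [ 9.70287453e-01 -2.41954224e-01  6.42332252e-04]
```

Request:
carry_out:
  targets: [0, 8, 33, 0, 0.6, 0, 8, 34, -23, 0, 0, 0, 0, -45, 0, 0, 0, 0, -45, 0, 0, 0, 0, -35, 0, 0, 0, 0, -25, 0, 0, 0, 0, -15, 0, 0, 0, 0, -5, 0, 0, 0, 0, 0, 0]

```text
t: 1.7
eef_pos: [0.5656, 0.1585, 0.0085]
tool_rot: [0.0, 0.785, 0.619, -0.0]
contact_force: [0.2, 0.2, -0.1]
gripper_width: 1.0
grasp_force: 0.0
```

Request:
carry_out:
  targets: [255, 0, 0, 0, 0, 255, 0, 0, 0, 0, 255, 0, 0, 0, 0, 255, 0, 0, 0, 0, 255, 0, 0, 0, 0, 255, 0, 0, 0, 0, 255, 0, 0, 0, 0, 255, 0, 0, 0, 0, 255, 0, 0, 0, 0, 255, 0, 0, 0, 0]
  newtons: 40

```text
t: 2.7
eef_pos: [0.5646, 0.1594, 0.0097]
tool_rot: [-0.0, 0.785, 0.62, -0.0]
contact_force: [-4.1, -0.3, 8.2]
gripper_width: 0.353
grasp_force: 34.5
```

```bash
python3 look.py w2 120 60 400 300 2
python3 - <<'E'
from h import *
c=cam('side'); o=bot.get_obs(); print(o['contact_force'],o['gripper_width'],o['grasp_force'],o['eef_pos'])
im=cv2.imread('pics/w2.png'); s=c['frame'][150:290,180:340,::-1]
cv2.imwrite('pics/m2.png',np.hstack([cv2.resize(im,(400,300)),cv2.resize(s,(400,300),interpolation=cv2.INTER_CUBIC)]))
E
```

```text
2.75 [0.56464211 0.15943672 0.00968824] [-2.60034324e-04  7.84686627e-01  6.19892595e-01 -4.77630155e-06]
[-3.86199823 -0.02176598  8.13437138] 0.35110612464624485 34.46819365024567 [0.56464013 0.15940206 0.00967945]
```

View pics/m2.png

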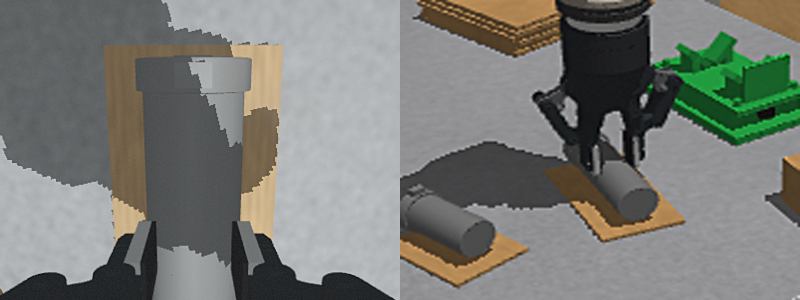

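Run:
```python
from h import *
c=cam('side'); o=bot.get_obs(); t=np.array([.5647,.1592,0]); y=np.array([.9728,-.2317,0]); x=np.array([.2317,.9728,0])
im=np.ascontiguousarray(cv2.resize(c['frame'][190:265,215:315,::-1],(800,600),interpolation=cv2.INTER_CUBIC))
def d(P,col):
    u=(proj(c,P)[0]-[215,190]+.5)*8; cv2.circle(im,tuple(int(v) for v in u),4,col,-1)
for s in(-1,1):
    for z,col in((.01,(0,0,255)),(.029,(0,255,0)),(.048,(255,0,0))): d(t+y*s*.021+[0,0,z]-x*.011,col)
a=np.linspace(0,2*np.pi,24)
for q in a: d(t-x*.058+y*.02*np.cos(q)+[0,0,.029+.02*np.sin(q)],(0,255,255))
cv2.imwrite('pics/m3.png',im)
```

```text
(no output)
```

View pics/m3.png

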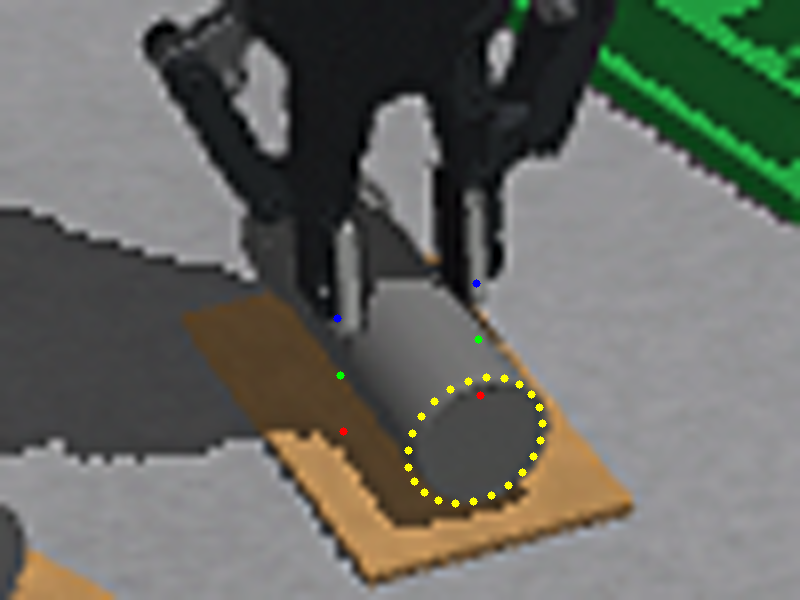

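The wrist and side views disagree with the commanded height: the fingertips are at about z≈42 mm, clamped on the upper part of the barrel (chord 30 mm), and not at 10 mm. The tube has not moved. I check this against the start picture.

Run:
```python
from h import *
import pickle
C=pickle.load(open('c0.pkl','rb'));c=C['side']
for s in(-1,1):
    for dz in(0,.013,.03,.045,.06): print(s,dz,proj(c,[.6745+s*.0425,0,.2008+dz]).round(1))
a=C['scene']
for s in (-1,1): print(s,[proj(a,[.6745+s*.0425,0,.2008+dz])[0].round(0).tolist() for dz in(0,.013,.03,.045)])
o=bot.get_obs(); print(o['q'],o['eef_pos'])
```

```text
-1 0 [[334.3 181. ]]
-1 0.013 [[334.5 175.2]]
-1 0.03 [[334.7 167.4]]
-1 0.045 [[334.9 160.5]]
-1 0.06 [[335.1 153.4]]
1 0 [[365.  168.9]]
1 0.013 [[365.3 163.3]]
1 0.03 [[365.8 155.7]]
1 0.045 [[366.2 149. ]]
1 0.06 [[366.6 142.1]]
-1 [[298.0, 217.0], [298.0, 213.0], [298.0, 206.0], [297.0, 201.0]]
1 [[278.0, 241.0], [278.0, 236.0], [278.0, 230.0], [277.0, 224.0]]
[-0.37438265  0.57715542 -0.00896922  1.90887999  0.0071422   0.65577351
 -0.62110905] [0.56461368 0.15946487 0.00968158]
```

The start picture confirms it: the real fingertips sit about 32 mm farther back than the reported TCP. I open, go 29 mm lower and regrip.

Request:
carry_out:
  targets: [0, 0, 0, 0, 0, 0, 0, 0, 0, 0, 0, 0, 0, 0, 0, 0, 0, 0, 0, 0, 0, 0, 0, 0, 0, 0, 0, 0, 0, 0, 0, 0, 0, 0, 0, 0, 0, 0, -7, 0, 0, 0, 0, -8, 0, 0, 0, 0, -8, 0, 0, 0, 0, -6, 0, 0, 0, 0, 0, 0]

```text
t: 4.05
eef_pos: [0.564, 0.1587, -0.0217]
tool_rot: [-0.0, 0.785, 0.62, -0.001]
contact_force: [-1.3, -0.5, -0.0]
gripper_width: 0.997
grasp_force: 0.0
```

Request:
carry_out:
  targets: [255, 0, 0, 0, 0, 255, 0, 0, 0, 0, 255, 0, 0, 0, 0, 255, 0, 0, 0, 0, 255, 0, 0, 0, 0, 255, 0, 0, 0, 0, 255, 0, 0, 0, 0, 255, 0, 0, 0, 0, 255, 0, 0, 0, 0, 255, 0, 0, 0, 0]
  newtons: 40

```text
t: 5.05
eef_pos: [0.5645, 0.1593, -0.0198]
tool_rot: [-0.0, 0.785, 0.62, -0.0]
contact_force: [-3.5, -0.2, 5.5]
gripper_width: 0.455
grasp_force: 39.5
```

Request:
carry_out:
  targets: [255, 0, 0, 5, 0, 255, 0, 0, 10, 0, 255, 0, 0, 20, 0, 255, 0, 0, 30, 0, 255, 0, 0, 35, 0, 255, 0, 0, 35, 0, 255, 0, 0, 35, 0, 255, 0, 0, 0, 0, 255, 0, 0, 0, 0]

```text
t: 5.95
eef_pos: [0.5657, 0.1591, 0.151]
tool_rot: [0.0, 0.785, 0.62, 0.001]
contact_force: [-0.1, -0.3, -1.0]
gripper_width: 0.456
grasp_force: 40.3
```

Run:
```python
from h import *
c=cam('side'); o=bot.get_obs(); print(o['contact_force'],o['gripper_width'],o['grasp_force'],o['eef_pos'])
w=cam('wrist'); import pickle; pickle.dump((c,w),open('w3.pkl','wb'))
cv2.imwrite('pics/m4.png',np.hstack([cv2.resize(w['frame'][60:360,120:520,::-1],(400,300)),cv2.resize(c['frame'][130:265,180:360,::-1],(400,300),interpolation=cv2.INTER_CUBIC)]))
```

```text
[ 0.09460199 -0.91514115 -1.4239765 ] 0.45564452243925607 40.294307470321655 [0.56473297 0.15879318 0.1496768 ]
```

View pics/m4.png

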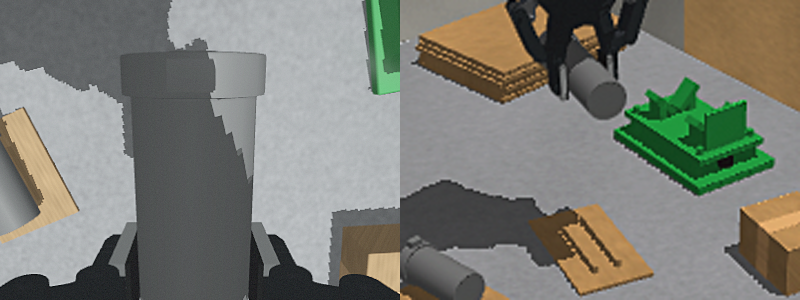

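The tube is held level and the pad is empty. Next I carry it beside the nest, already turned 24°, so the wrist camera can see the nest past the tube.

Request:
carry_out:
  targets: [255, 5, -15, 10, 0, 255, 8, -25, 20, 2, 255, 12, -34, 20, 2, 255, 12, -34, 0, 2, 255, 12, -34, 0, 3, 255, 12, -34, 0, 3, 255, 12, -34, 0, 3, 255, 12, -34, 0, 3, 255, 12, -34, 0, 2, 255, 12, -34, 0, 2, 255, 12, -34, 0, 2, 255, 8, -25, 0, 0, 255, 8, -14, 0, 0, 255, 5, 0, 0, 0, 255, 0, 0, 0, 0, 255, 0, 0, 0, 0]

```text
t: 7.65
eef_pos: [0.7069, -0.2244, 0.1992]
tool_rot: [-0.001, 0.638, 0.77, 0.0]
contact_force: [0.7, 0.0, -0.5]
gripper_width: 0.455
grasp_force: 40.3
```

Run:
```python
from h import *
import pickle
o=bot.get_obs(); print(o['t'],o['eef_pos'],o['tool_rot'],o['grasp_force'])
w=cam('wrist'); s=cam('side'); a=cam('scene'); pickle.dump((w,s,a),open('w4.pkl','wb'))
cv2.imwrite('pics/m5.png',np.hstack([cv2.resize(w['frame'][0:300,0:265,::-1],None,fx=2,fy=2,interpolation=cv2.INTER_CUBIC),np.vstack([cv2.resize(a['frame'][190:265,210:295,::-1],(265,300),interpolation=cv2.INTER_CUBIC),cv2.resize(s['frame'][270:358,315:423,::-1],(265,300),interpolation=cv2.INTER_CUBIC)])]))
```

```text
7.65 [ 0.70687864 -0.22442236  0.1992383 ] [-6.79680397e-04  6.38116510e-01  7.69939493e-01  1.86726309e-04] 40.30495762825012
```

View pics/m5.png

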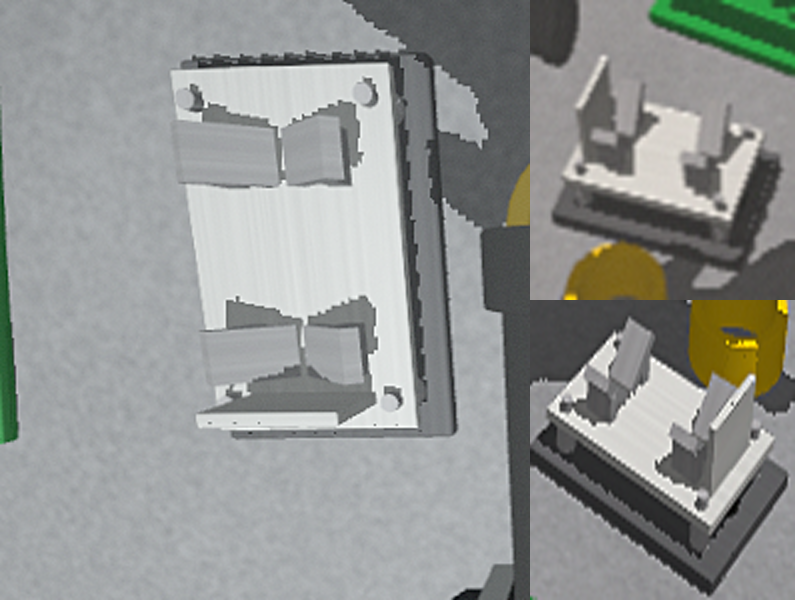

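Clear wrist view of the nest: end plate's inner top edge (197,413)–(337,412), plate corners (171,70), (388,62), (416,429), valley at (282,128)–(304,380), crop pixels. I fit the model to these points and check with the scene and side cameras.

```bash
cat > s4.py <<'E'
from h import *
import pickle
from scipy.optimize import least_squares
w,s,a=pickle.load(open('w4.pkl','rb'))
W=[((-58,28,13),(197.5,413)),((-58,-28,13),(337.5,412)),((75,45,-34),(172,70)),((75,-45,-34),(388,62)),((-75,-45,-34),(416,429)),
((50,0,-29),(282,127)),((28,0,-29),(283,185)),((-28,0,-29),(302,320)),((-50,0,-29),(304,382))]
A=[((75,-45,-34),0)]
M=np.array([p for p,_ in W],float)/1000; U=np.array([u for _,u in W])/2
def tf(v,P,off):
    P=P.copy(); P[np.isclose(abs(P[:,0]),.075),0]+=off
    c,q=np.cos(v[2]),np.sin(v[2]); return P@np.array([[c,q,0],[-q,c,0],[0,0,1]])+[v[0],v[1],v[4]]
def res(v): return np.r_[(proj(w,tf(v,M,v[3]))-U).ravel(), (v[4]-.072)*500, v[3]*200]
r=least_squares(res,[.557,-.184,1.758,0,.072],x_scale=.01,loss='soft_l1'); v=r.x
print('seat',v[:2].round(4),'yaw',np.degrees(v[2]),'off',v[3],'z',v[4]); print(r.fun[:18].reshape(-1,2).round(1))
S=np.array([[-75,45,-34],[75,45,-34],[-75,-45,-34.]])/1000
u=proj(s,tf(v,S,v[3])); print('side plate',u.round(1)); u=proj(a,tf(v,S,v[3])); print('scene',u.round(1))
# tube in hand, from lid edge in w3 (wrist) 
c3,w3=pickle.load(open('w3.pkl','rb')); t=np.linalg.inv(w3['tool_from_camera'] ); T=w3['pose']@t
eef=T[:3,3]; p=atz(w3,(120+193,60+52),eef[2]+.049+.0225); q=T[:3,:3].T@(p-eef); print('lid edge in tool (mm)',q*1000)
l,rr=[T[:3,:3].T@(atz(w3,(120+k,60+r0),eef[2]+.049)-eef) for k,r0 in((131.5,110),(255,110))]; print('barrel lateral',l*1000,rr*1000)
Rw=w['pose']@np.linalg.inv(w['tool_from_camera']); print('tool x now',np.degrees(np.arctan2(Rw[1,0],Rw[0,0])),Rw[:3,3])
E
python3 s4.py
```

```text
seat [ 0.5568 -0.1818] yaw 101.18639267597592 off -0.00045915840305352435 z 0.07197809936312254
[[-1.5 -0.3]
 [-0.1 -0.6]
 [-0.9 -0.3]
 [ 0.7  0.3]
 [ 0.7 -0. ]
 [-1.   0.7]
 [ 1.5  0.3]
 [-0.4  1.9]
 [ 1.5 -3.5]]
side plate [[387.5 335.6]
 [320.5 300.9]
 [413.8 309.5]]
scene [[232.8 211.9]
 [284.5 221.8]
 [219.3 233. ]]
lid edge in tool (mm) [ 71.68007718   0.29702193 -71.50017283]
barrel lateral [ 54.93256107 -19.467057   -49.00242319] [ 54.91842397  20.04758771 -48.99782702]
tool x now 100.69692441754054 [ 0.70687864 -0.22442236  0.1992383 ]
```

Request:
carry_out:
  targets: [255, -15, 5, 0, 0.5, 255, -30, 9, 0, 0, 255, -35, 11, 0, 0, 255, -35, 11, 0, 0, 255, -25, 7.5, 0, 0, 255, -11, 3, -10, 0, 255, 0, 0, -30, 0, 255, 0, 0, -40, 0, 255, 0, 0, -40, 0, 255, 0, 0, -20, 0, 255, 0, 0, -10, 0, 255, 0, 0, 0, 0, 255, 0, 0, 0, 0, 255, 0, 0, 0, 0]

```text
t: 9.2
eef_pos: [0.5573, -0.1797, 0.0512]
tool_rot: [0.001, 0.635, 0.772, 0.001]
contact_force: [0.3, 0.5, 0.3]
gripper_width: 0.454
grasp_force: 40.4
```

Run:
```python
from h import *
o=bot.get_obs(); print(o['t'],o['eef_pos'],o['contact_force'],o['grasp_force'])
q=o['tool_rot'];m=R.from_quat([q[1],q[2],q[3],q[0]]).as_matrix(); print(np.degrees(np.arctan2(m[1,0],m[0,0])), m[:,2])
s=cam('side')
cv2.imwrite('pics/m6.png',cv2.resize(s['frame'][210:360,300:460,::-1],(640,600),interpolation=cv2.INTER_CUBIC))
```

```text
9.2 [ 0.55732565 -0.17974319  0.05124063] [0.3107907  0.51868356 0.34267322] 40.416526794433594
101.10340611827415 [ 2.87523055e-03 -6.20385728e-04 -9.99995674e-01]
```

View pics/m6.png

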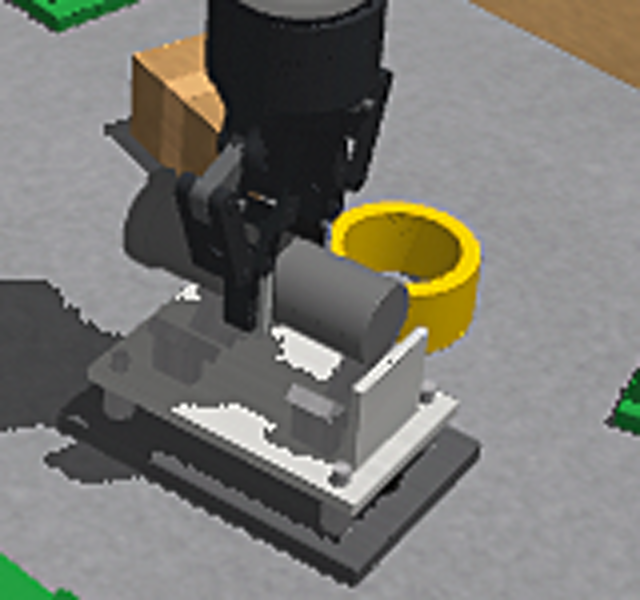

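The tube is over the V, base next to the end plate and lid at the open end. I nudge it clear of the plate, then lower it.

Request:
carry_out:
  targets: [255, -1.4, 2.3, 0, 0, 255, 0, 0, -6, 0, 255, 0, 0, -8, 0, 255, 0, 0, -6, 0, 255, 0, 0, -4, 0, 255, 0, 0, 0, 0, 255, 0, 0, 0, 0]

```text
t: 9.95
eef_pos: [0.5545, -0.1772, 0.0254]
tool_rot: [-0.0, 0.635, 0.772, -0.0]
contact_force: [-0.3, 0.4, -0.6]
gripper_width: 0.458
grasp_force: 40.6
```

Request:
carry_out:
  targets: [255, 0, 0, -1, 0, 255, 0, 0, -1, 0, 255, 0, 0, 0, 0, 255, 0, 0, 0, 0]

```text
t: 10.35
eef_pos: [0.5547, -0.1772, 0.0237]
tool_rot: [0.0, 0.635, 0.772, 0.0]
contact_force: [0.8, 0.7, -0.6]
gripper_width: 0.456
grasp_force: 40.6
```

Request:
carry_out:
  targets: [255, 0, 0, -1, 0, 255, 0, 0, 0, 0, 255, 0, 0, 0, 0]

```text
t: 10.65
eef_pos: [0.5551, -0.1772, 0.0229]
tool_rot: [0.0, 0.635, 0.772, 0.0]
contact_force: [0.6, -0.6, 1.5]
gripper_width: 0.454
grasp_force: 40.6
```

Request:
carry_out:
  targets: [255, 0.4, -1.5, 0, 0, 255, 0.4, -1.5, 0, 0, 255, 0, 0, 0, 0, 255, 0, 0, 0, 0]

```text
t: 11.05
eef_pos: [0.5557, -0.1801, 0.0227]
tool_rot: [0.0, 0.635, 0.772, 0.0]
contact_force: [1.6, 1.4, 0.9]
gripper_width: 0.455
grasp_force: 40.6
```

Request:
carry_out:
  targets: [255, 0.2, -1, 0, 0, 255, 0, 0, 0, 0, 255, 0, 0, 0, 0]

```text
t: 11.35
eef_pos: [0.5559, -0.1811, 0.0227]
tool_rot: [0.0, 0.635, 0.772, 0.0]
contact_force: [1.7, 2.3, 0.3]
gripper_width: 0.456
grasp_force: 40.6
```

Request:
carry_out:
  targets: [255, 0.2, -1, 0, 0, 255, 0, 0, 0, 0, 255, 0, 0, 0, 0]

```text
t: 11.65
eef_pos: [0.556, -0.1819, 0.0226]
tool_rot: [0.0, 0.635, 0.772, 0.0]
contact_force: [0.5, 2.4, 0.8]
gripper_width: 0.452
grasp_force: 40.6
```

Request:
carry_out:
  targets: [255, 0.1, -0.6, 0, 0, 255, 0, 0, 0, 0, 255, 0, 0, 0, 0]

```text
t: 11.95
eef_pos: [0.5559, -0.182, 0.0225]
tool_rot: [-0.0, 0.635, 0.772, 0.0]
contact_force: [0.9, 5.4, 1.0]
gripper_width: 0.454
grasp_force: 40.6
```

Request:
carry_out:
  targets: [255, 0.1, -0.6, 0, 0, 255, 0, 0, 0, 0, 255, 0, 0, 0, 0]

```text
t: 12.25
eef_pos: [0.5559, -0.1819, 0.0224]
tool_rot: [-0.001, 0.635, 0.772, 0.0]
contact_force: [1.5, 6.0, 1.8]
gripper_width: 0.456
grasp_force: 40.6
```

Request:
carry_out:
  targets: [255, 0.8, 0.3, -0.5, 0, 255, 0, 0, 0, 0, 255, 0, 0, 0, 0, 255, 0, 0, 0, 0]

```text
t: 12.65
eef_pos: [0.556, -0.1819, 0.0218]
tool_rot: [-0.001, 0.635, 0.772, -0.0]
contact_force: [-0.7, 5.5, 3.3]
gripper_width: 0.455
grasp_force: 40.6
```

Request:
carry_out:
  targets: [255, 0, 0, -1, 0, 255, 0, 0, -1, 0, 255, 0, 0, 0, 0, 255, 0, 0, 0, 0]

```text
t: 13.05
eef_pos: [0.556, -0.1819, 0.0199]
tool_rot: [-0.001, 0.635, 0.772, -0.0]
contact_force: [-1.4, 5.2, 4.0]
gripper_width: 0.458
grasp_force: 40.7
```

Request:
carry_out:
  targets: [255, 0, 0, -1, 0, 255, 0, 0, -1, 0, 255, 0, 0, -1, 0, 255, 0, 0, -1, 0, 255, 0, 0, 0, 0, 255, 0, 0, 0, 0]

```text
t: 13.65
eef_pos: [0.556, -0.1819, 0.0162]
tool_rot: [-0.001, 0.635, 0.772, -0.0]
contact_force: [-1.9, 5.7, 6.3]
gripper_width: 0.46
grasp_force: 40.9
```

Request:
carry_out:
  targets: [255, 0, 0, -1, 0, 255, 0, 0, 0, 0, 255, 0, 0, 0, 0]

```text
t: 13.95
eef_pos: [0.5559, -0.1819, 0.0153]
tool_rot: [-0.001, 0.635, 0.772, -0.0]
contact_force: [-3.0, 6.6, 7.9]
gripper_width: 0.454
grasp_force: 41.0
```

Request:
carry_out:
  targets: [255, 0, 0, -1, 0, 255, 0, 0, 0, 0, 255, 0, 0, 0, 0]

```text
t: 14.25
eef_pos: [0.556, -0.1819, 0.0149]
tool_rot: [-0.001, 0.635, 0.772, -0.0]
contact_force: [-4.2, 6.2, 14.0]
gripper_width: 0.458
grasp_force: 41.7
```

On the stops now: the force steps up and the height stalls at about 8 mm down. I even out the side load slightly.

Request:
carry_out:
  targets: [255, -0.9, 0.4, -0.2, 0, 255, 0, 0, 0, 0, 255, 0, 0, 0, 0, 255, 0, 0, 0, 0, 255, 0, 0, 0, 0]

```text
t: 14.75
eef_pos: [0.5561, -0.1819, 0.015]
tool_rot: [-0.0, 0.635, 0.772, 0.0]
contact_force: [-2.9, 5.6, 11.9]
gripper_width: 0.454
grasp_force: 41.5
```

Run:
```python
from h import *
s=cam('side'); w=cam('wrist'); o=bot.get_obs(); print(o['t'],o['eef_pos'],o['contact_force'],o['torque'],o['grasp_force'])
cv2.imwrite('pics/m7.png',np.hstack([cv2.resize(s['frame'][230:360,300:430,::-1],(500,500),interpolation=cv2.INTER_CUBIC),cv2.resize(w['frame'][60:360,230:410,::-1],(300,500))]))
```

```text
14.85 [ 0.55605796 -0.18192425  0.01494776] [-1.96072002  6.05673684 11.69880638] [ 1.16380058  0.42806168 -0.01468912] 41.485753655433655
```

View pics/m7.png

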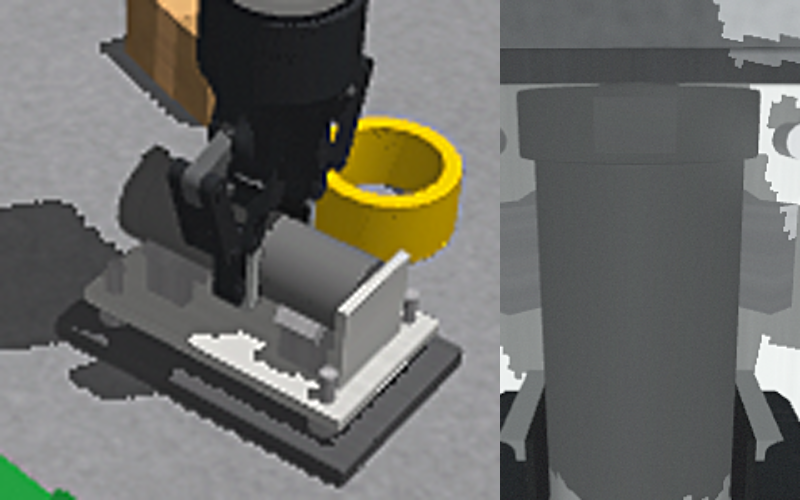

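The base is against the end plate, the lid hangs out at the open end, and the nest is down on its stops with the side load balanced. I add a little margin to the push and hand in.

Request:
carry_out:
  targets: [255, -0.2, 0.2, -0.5, 0, 255, 0, 0, 0, 0, 255, 0, 0, 0, 0, 255, 0, 0, 0, 0, 255, 0, 0, 0, 0]

```text
t: 15.35
eef_pos: [0.5561, -0.182, 0.0149]
tool_rot: [0.0, 0.635, 0.772, 0.0]
contact_force: [-2.9, 6.7, 15.5]
gripper_width: 0.454
grasp_force: 41.9
```

Run:
```python
from h import *
o=bot.get_obs(); print(o['t'],o['eef_pos'],o['contact_force'],o['grasp_force'])
if o['contact_force'][2]>10: print(bot.hand_in())
```

```text
15.35 [ 0.55610524 -0.18195825  0.01492532] [-2.88604635  6.65788558 15.46134466] 41.90810143947601
the job is handed in; nothing more can be done
None
```

The long tube is in the grey V-nest, base against the end plate and lid at the open end. It was handed in at 15.35 s, still gripped and pressed onto the bump stops with about 15 N, no verdict shown.

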